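# Clear the cartridges from the half-open tray and fish out the long tyre lever

## Robot

A 6-joint arm with a two-finger parallel gripper is mounted at the origin on the work surface. World frame = base frame: x ahead of the robot, y to its left, z up, the work surface at z = 0. Lengths are in m, angles in rad, forces in N, time in s.
With the tool pointing down it reaches from about 0.325 to 0.875 m from the base axis. Payload 4.4 kg.
Tool frame: the origin (TCP) lies at the very end of the fingers, on their centre line; the grasp point (between the pads) lies 19 mm behind it; z points along the fingers, y is the direction in which the jaws open and shut (so a half turn about z gives the same grasp; the last joint's range is limited). The gripper opens to 85 mm and grips with 20 to 120 N. Pads are 22 mm wide; open, the fingers measure 114 mm over their backs; the gripper's body (76 mm by 85 mm) begins 54 mm behind the grasp point. The pads swing forward as they close: fully open they stand 13 mm farther back than shut.
Start: joints at [1.062, 0.207, 1.542, -0, 1.393, -0.15], TCP at [0.202, 0.538, 0.231] pointing down, gripper open.
Joint ranges: [-2.73, 2.73], [-0.86, 2.22], [0.23, 2.46], [-1.11, 4.25], [0.08, 2.63], [-2.82, 2.82]. Speed limits (rad/s): [2.79, 2.79, 3.14, 3.14, 3.14, 3.14].

## Interface

Orientations are given as a unit quaternion [x, y, z, w].
In Python, from bench import readout, eyes, r gives the robot as it stands.
- The arm moves only by the tool jog_arm, never from a script. Its arguments are lists of equal length, an entry for each row: "travel": the shift along the tool's x, y, z in units of 40 mm (1.0 is 40 mm), a list of three; "twist": the turn about the tool's z in units of 5 degrees (1.0 is 5 degrees); "jaw": the closure, from -1 (fully open) to 1 (shut). In form: {"travel": [[tx, ty, tz], ...], "twist": [twist, ...], "jaw": [jaw, ...]}. A call has 1 to 8 rows; each row is the pose to reach, as a shift and turn from the pose measured when the call began, along the tool's axes at that moment; what a row does not reach only later rows make up. A row lasts 1/12 s, in which the tool goes at most 41.7 mm and 7.16 degrees, less where a joint would pass 70% of its speed; a pose out of reach is approached as far as the arm can. A call with a gripper value outside its range is refused whole. The fingers move at their own pace and stop on an object; "grip_force" is the grip in N (left out, the last holds). Time passes only in rows, so rows that repeat a pose let the fingers close. It gives the time, the measured TCP pose, the force and the opening at its end, in the units of the state.
- readout.read_state(): the state, without advancing time (a new reading comes with each control period).
- eyes.snapshot(name): name is "side" or "top" or "wrist"; returns the picture (400x640x3 uint8, red, green, blue); there is no depth.
- eyes.calibration(name): a dict with "vertical_fov" (degrees; the focal length in pixels is half the picture's height over the tangent of half this angle, whatever the lens; pixels are square), "cx", "cy" (the principal point, pixels), "k1" (the pictures are not rectified: a ray, as slopes to the right and down, at radius r is drawn at 1 + k1 r^2 times it, then the intrinsics apply), "origin" and "rotation" of the camera in the world. Camera axes: x right, y up, looking along -z (the intrinsics and any distortion apply to the point x, -y, -z); pixel columns grow to the right and rows downward; lengths in m; the calibration is good to about 2 mm. A picture is of the moment at which its call begins: read the wrist's pose just before it. calibration takes no time and is no camera call; for the wrist camera it gives the pose at the moment of the call.
- r.hand_in(): hands the job in, once; it reports no verdict.
The state is a dict: "clock": time; "joint_positions": joint angles; "dq": joint speeds; "joint_efforts": joint torques, N m; "position": TCP position; "tool_rot": TCP orientation; "ft_force": force on the tool from outside, world axes, zero at the start; "torque": the same for the moment, N m; "gripper_width": opening from 0.0 (shut) to 1.0 (fully open).
Only numpy, scipy, OpenCV 4.12 (cv2) and the standard library are available. Lean on these libraries where they do the work, as an engineer would, in place of code of your own. Each camera call takes 0.05 s, during which the arm holds its last target. There are 200 camera calls.

## Task

Two CO2 cartridges stand in the half-open tray of the drawer unit beside a long tyre lever, in the way of anyone reaching for it: stand them upright in the wooden rack, pushed fully down and let go, first one in hole one (beside the steel end plate, marked with one stud), then the other in hole two. Then grip the lever, tilt it and draw it out diagonally through the tray's opening, which is shorter than the lever, and finish holding it still in the gripper, touching nothing else, with all of it at least 16 cm above the shelf board. Do not disturb the jar, the inflator head or the valve wrench.

Things in the scene. Friction and masses are not known exactly. Their poses are not given: they have to be found in the camera images.
- unit: Low grey plastic drawer unit, fixed, its white tray stuck half open at its stop. Origin on the board under the middle of the roof's front edge; x points the way the tray opens (roughly away from the robot), z up. Housing: x -220 to 0 mm, y +-103 mm; roof underside at z 88 mm, roof top 96 mm (ribs to 102 mm). The tray sticks out of it from x 0 to 160 mm.
- tray_open (a point): Centre of the tray floor's uncovered part (unit x = 75, y = 0, z = 12 mm; axes as the unit's). Tray inside: unit x -125 to +150 mm, y +-88 mm; floor top at z 12 mm, side walls to z 67 mm, front wall 10 mm thick to z 85 mm with a small pull outside to x 172 mm. The free opening is unit x 0 to 150 mm.
- lever: Blue tyre lever, 240 mm long, about 90 g, lying on the tray floor along the unit's x, blade under the roof. Origin at mid-length on the underside; x along it towards the handle end, z up. Handle x -10 to +120 mm, 20 mm wide, 22 mm high (plus a 1.5 mm rib); blade x -120 to -10 mm, 18 mm wide, 8 mm thick, flush below. Balances at x = 29 mm; good to grip across at x = 65 mm.
- lever_blade_end (a point): Middle of the lever's blade end (lever x = -120 mm, 4 mm above its underside).
- lever_handle_end (a point): Middle of the lever's handle end (lever x = +120 mm, 11 mm above its underside).
- co2_a: Steel CO2 cartridge standing on the tray floor beside the lever's handle: a 22 mm cylinder up to 67 mm, tapering to a 9 mm neck, 88 mm high in all, about 58 g. Origin at the centre of its foot, z up to the neck. The two cartridges are alike and interchangeable.
- co2_b: The other, identical CO2 cartridge, standing on the other side of the lever's handle. Origin at the centre of its foot.
- rack: Fixed wooden block, 70 x 160 mm, 45 mm high, with a row of three upright round holes along its y, 25 mm in diameter, 35 mm deep, 50 mm apart. A steel end plate (50 mm wide, 4 mm thick, top at 60 mm) stands at the +y end beside hole one. Flat steel studs on the -x side of each hole number them: one, two, three. Origin under its centre, z up. Any yaw.
- rack_hole1 (a point): Centre of the mouth of hole one (next to the end plate, one stud), in the top face, 45 mm above the board; the hole's floor is 35 mm below.
- rack_hole2 (a point): Centre of the mouth of hole two (the middle one, two studs); floor 35 mm below.
- jar: Clear glass jar with a metal twist cap, 70 mm in diameter, 105 mm high, standing on the board. Bystander. Origin at the centre of its underside.
- inflator: Silver CO2 inflator head, a cylinder 26 mm thick and 67 mm long with a side nozzle, lying on the board. Bystander. Origin at its middle on the board.
- valve_wrench: Stainless valve wrench, about 120 mm long, lying flat. Bystander. Origin at its underside.
Things that resemble listed ones, but are neither listed nor needed, are in the scene too. There is more than one size of the lever; the one meant has the size given above.

How it is judged:
On the way, in this order (a step that is already met when the one before it is completed fails the run):
1. one cartridge stands fully down in hole one, let go (((horizontal distance between co2_a and rack_hole1 below 0.006 m and z of co2_a in the frame of rack_hole1 below -0.028 m and angle between co2_a's own z axis and vertical below 0.2 rad and contact force between co2_a and the fingers below 0.1 N) or (horizontal distance between co2_b and rack_hole1 below 0.006 m and z of co2_b in the frame of rack_hole1 below -0.028 m and angle between co2_b's own z axis and vertical below 0.2 rad and contact force between co2_b and the fingers below 0.1 N))), for 0.1 s.
2. the other stands fully down in hole two as well, let go (((horizontal distance between co2_a and rack_hole1 below 0.006 m and z of co2_a in the frame of rack_hole1 below -0.028 m and angle between co2_a's own z axis and vertical below 0.2 rad and contact force between co2_a and the fingers below 0.1 N) or (horizontal distance between co2_b and rack_hole1 below 0.006 m and z of co2_b in the frame of rack_hole1 below -0.028 m and angle between co2_b's own z axis and vertical below 0.2 rad and contact force between co2_b and the fingers below 0.1 N)) and ((horizontal distance between co2_a and rack_hole2 below 0.006 m and z of co2_a in the frame of rack_hole2 below -0.028 m and angle between co2_a's own z axis and vertical below 0.2 rad and contact force between co2_a and the fingers below 0.1 N) or (horizontal distance between co2_b and rack_hole2 below 0.006 m and z of co2_b in the frame of rack_hole2 below -0.028 m and angle between co2_b's own z axis and vertical below 0.2 rad and contact force between co2_b and the fingers below 0.1 N))), for 0.1 s.
3. the lever is out of the tray, all of it above the unit (height (world z) of each of lever_blade_end, lever_handle_end above 0.11 m), for 0.1 s.
At the end, for the whole second after the job is handed in: A cartridge in hole one and one in hole two (foot 28 mm or more below the mouth, within 6 mm of the axis, tilt under 0.2 rad, let go); lever held in the fingers (over 2 N), at rest (under 0.05 m/s, 0.3 rad/s), both ends over 150 mm above the board, touching no unit, rack, cartridge or jar (all of step 2 and height (world z) of each of lever_blade_end, lever_handle_end above 0.15 m and contact force between lever and the fingers above 2 N and contact force between lever and unit below 0.1 N and contact force between lever and rack below 0.1 N and contact force between lever and co2_a below 0.1 N and contact force between lever and co2_b below 0.1 N and contact force between lever and jar below 0.1 N and linear speed of lever below 0.05 m/s and angular speed of lever below 0.3 rad/s); the arm keeps its last pose, push and grip.
It fails at once if the jar is moved more than 3 cm (distance of jar from where it was at the start of the episode above 0.03 m).
It fails at once if the inflator head is moved more than 3 cm (distance of inflator from where it was at the start of the episode above 0.03 m).
It fails at once if the valve wrench is moved more than 3 cm (distance of valve_wrench from where it was at the start of the episode above 0.03 m).
It also fails if it takes over 64 s, if anything falls off the work surface, if the arm or the gripper's body presses on something with over 40 N, if the wrist force passes 120 N, or if a joint passes its speed limit or range.

## Working session

There is one attempt and no reset: what is moved stays moved. The work goes in short steps, Python scripts to look and compute and a tool call to move; the robot and the scene stay as the last step left them, time stands still between calls to the robot, and variables do not carry over. Pictures are saved under pics/ and viewed, about 8 in all and at most 12, crops included, and the job is handed in when it is done.

Besides the shell and the picture viewer there is one more tool, called after "Call:" as name(argument=value, ...) on one line, values as JSON. jog_arm: Moves the arm, as the interface text tells. Its arguments: {"type":"object","properties":{"travel":{"type":"array","items":{"type":"array","items":{"type":"number"}}},"twist":{"type":"array","items":{"type":"number"}},"jaw":{"type":"array","items":{"type":"number"}},"grip_force":{"type":"number"}},"required":["travel","twist","jaw"]}

```bash
mkdir -p pics
python3 - <<'E'
from bench import readout, eyes, r
import cv2, numpy as np
print(readout.read_state())
ims=[]
for n in ("side","top"):
    im=eyes.snapshot(n); cv2.imwrite(f"pics/{n}0.png",im[:,:,::-1]); c=eyes.calibration(n)
    print(n,c)
E
```

```text
{'clock': 0.0, 'joint_positions': array([ 1.06151066e+00,  2.07441874e-01,  1.54295022e+00,  2.48466689e-05,
        1.39351158e+00, -1.50513838e-01]), 'dq': array([-1.34684841e-03, -2.55946318e-05, -1.58273924e-03, -4.97584875e-04,
       -2.24102065e-03, -9.94924530e-04]), 'joint_efforts': array([ 4.50105308e-04, -3.83041692e+01, -2.91593671e+01, -1.28520373e-04,
        1.05877695e-02, -3.79882204e-05]), 'position': array([0.20153415, 0.53771675, 0.23011512]), 'tool_rot': array([ 1.78427426e-01,  9.83952396e-01, -1.08923852e-03, -3.85892224e-04]), 'ft_force': array([-0.29216422,  0.51511636, -0.17851417]), 'torque': array([-0.02499687,  0.0636651 ,  0.03495317]), 'gripper_width': 0.9959585993635858}
side {'vertical_fov': 51.60248613455655, 'cx': 312.3875158482073, 'cy': 202.88311234956726, 'k1': -0.0031230040035295117, 'origin': array([ 0.17795296, -0.72525303,  0.7168313 ]), 'rotation': array([ 0.43283588, -0.10671176, -0.22064106,  0.86751554])}
top {'vertical_fov': 46.03002458082794, 'cx': 327.25022172332245, 'cy': 195.9450872104977, 'k1': 0.02201278835701426, 'origin': array([0.49062352, 0.02353766, 1.26170398]), 'rotation': array([ 0.03318058, -0.0253407 , -0.69859007,  0.71430303])}
```

View pics/top0.png

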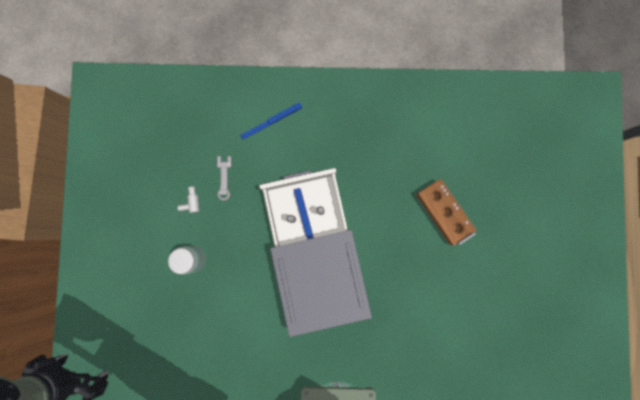

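View pics/side0.png

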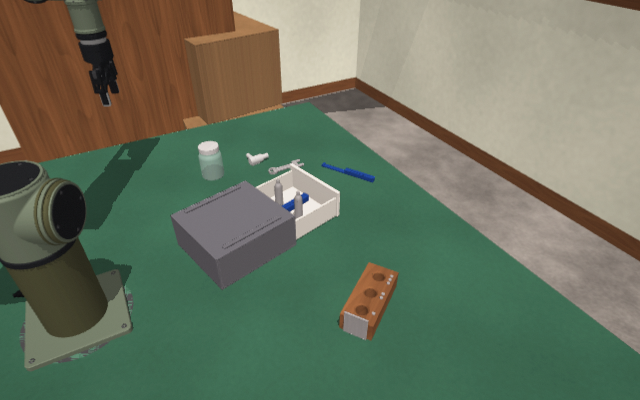

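The top view shows the unit with the tray opening up and slightly left at (305,205), the cartridges at about (288,218) and (320,211), the lever at (302,213), and the rack at (447,212) with its plate at about (467,240). The lever at (270,120) is a decoy. The side view shows both cartridges standing, at about (278,190) and (298,203), and the rack holes at (379,276), (370,293) and (361,310), with the plate at (355,325).

```bash
cat > h.py <<'E'
from bench import readout, eyes, r
import cv2, numpy as np
from scipy.spatial.transform import Rotation as R
def K(c):
    f=200/np.tan(np.radians(c["vertical_fov"])/2); return f
def ray(c,p):
    f=K(c); d=np.array([(p[0]-c["cx"])/f,(p[1]-c["cy"])/f]); u=d.copy()
    for _ in range(10): u=d/(1+c["k1"]*(u@u))
    v=R.from_quat(c["rotation"]).apply([u[0],-u[1],-1]); return np.array(c["origin"]),v/np.linalg.norm(v)
def plane(c,p,z):
    o,v=ray(c,p); return o+v*(z-o[2])/v[2]
def proj(c,P):
    q=R.from_quat(c["rotation"]).inv().apply(np.asarray(P)-c["origin"]); u=np.array([q[0],-q[1]])/-q[2]
    return u*(1+c["k1"]*(u@u))*K(c)+[c["cx"],c["cy"]]
def tri(*cp):
    A=np.zeros((3,3)); b=np.zeros(3); L=[]
    for c,p in cp:
        o,v=ray(c,p); M=np.eye(3)-np.outer(v,v); A+=M; b+=M@o; L.append((o,M))
    X=np.linalg.solve(A,b); return X, max(np.linalg.norm(M@(X-o)) for o,M in L)
def tool(P):  # offset in tool axes, units, from current TCP to world point P
    s=readout.read_state(); d=R.from_quat(s["tool_rot"]).inv().apply(np.asarray(P)-s["position"])
    return d/0.04
def yaw():  # direction of tool y in world, deg
    y=R.from_quat(readout.read_state()["tool_rot"]).apply([0,1,0]); return np.degrees(np.arctan2(y[1],y[0]))
E
python3 - <<'E'
from h import *
t,s=eyes.calibration("top"),eyes.calibration("side")
for n,p,z in [("roofL",(271,246),.096),("roofR",(352,232),.096),("roofbl",(291,335),.096),("roofbr",(371,318),.096),("trayfl",(261,186),.085),("trayfr",(335,171),.085),("lever_h",(298,190),.034),("lever@roof",(308,237),.034),
 ("A",(288,218),.09),("B",(320,211),.09),("h1",(460,228),.045),("h2",(449,212),.045),("h3",(438,196),.045),("plate",(467,239),.06),("jar",(183,261),.105),("inf",(193,200),.02)]: print(n,plane(t,p,z).round(4))
for n,a,b in [("A",(288,218),(278,182)),("B",(320,211),(298,195)),("h1",(460,228),(361,310)),("h2",(449,212),(370,293)),("h3",(438,196),(379,276))]: print(n,*tri((t,a),(s,b)))
print(eyes.calibration("wrist")); print(yaw()); print(readout.read_state()["position"])
E
```

```text
roofL [0.4604 0.1734 0.096 ]
roofR [ 0.4993 -0.0255  0.096 ]
roofbl [0.2474 0.1177 0.096 ]
roofbr [ 0.2925 -0.0753  0.096 ]
trayfl [0.6096 0.2049 0.085 ]
trayfr [0.6516 0.0196 0.085 ]
lever_h [0.6063 0.1153 0.034 ]
lever@roof [0.4842 0.0859 0.034 ]
A [0.5305 0.1341 0.09  ]
B [0.5497 0.0548 0.09  ]
h1 [ 0.5163 -0.3043  0.045 ]
h2 [ 0.5568 -0.2762  0.045 ]
h3 [ 0.5975 -0.2479  0.045 ]
plate [ 0.4887 -0.3178  0.06  ]
jar [0.4196 0.3856 0.105 ]
inf [0.575  0.3936 0.02  ]
A [0.53131516 0.13368398 0.09048567] 0.0009092249647096621
B [0.55097604 0.05423139 0.09075332] 0.0014569881153454747
h1 [ 0.51450135 -0.30288239  0.04658671] 0.002042930502917358
h2 [ 0.55521074 -0.27501005  0.04637407] 0.00172359244950813
h3 [ 0.59668681 -0.24667766  0.04934497] 0.0005292477915651807
{'vertical_fov': 66.60828824413748, 'cx': 322.9330298943647, 'cy': 194.55930267723153, 'k1': -0.022113314134109514, 'origin': array([0.12237891, 0.56771611, 0.37278747]), 'rotation': array([-0.13743123, -0.09450139,  0.56158589,  0.8104341 ])}
69.44151136879132
[0.20157705 0.53776072 0.23021005]
```

Run:
```python
from h import *
print(tool([.53,.09,.26]), yaw())
```

```text
[-11.6183657   -7.59941799  -0.73255367] 69.44151136879132
```

Call:
jog_arm(travel=[[-1.0,-0.65,-0.1],[-2.0,-1.3,-0.2],[-3.0,-1.9,-0.3],[-3.8,-2.5,-0.4],[-4.6,-3.0,-0.5],[-5.4,-3.5,-0.6],[-6.2,-4.0,-0.7],[-7.0,-4.6,-0.7]], twist=[1.2,2.4,3.6,4.8,6.0,7.2,8.4,9.6], jaw=[-1,-1,-1,-1,-1,-1,-1,-1])

```text
clock: 0.77
position: [0.3986, 0.2685, 0.2591]
tool_rot: [0.565, 0.825, -0.0, 0.0]
ft_force: [1.2, 0.0, 1.6]
gripper_width: 1.0
```

Run:
```python
from h import *
print(tool([.53,.09,.26]), yaw()-11.1)
```

```text
[-5.3487632   1.45320493 -0.01530265] 10.060438484736936
```

Call:
jog_arm(travel=[[-0.9,0.25,0],[-1.8,0.5,0],[-2.7,0.75,0],[-3.6,1.0,0],[-4.5,1.2,0],[-5.35,1.45,0],[-5.35,1.45,0],[-5.35,1.45,0]], twist=[1,2,2,2,2,2,2,2], jaw=[-1,-1,-1,-1,-1,-1,-1,-1])

```text
clock: 1.43
position: [0.5303, 0.0883, 0.2586]
tool_rot: [0.636, 0.771, -0.001, -0.0]
ft_force: [-0.9, 0.4, 1.1]
gripper_width: 0.995
```

Run:
```python
from h import *
c=eyes.calibration("wrist"); im=eyes.snapshot("wrist"); cv2.imwrite("pics/w1.png",im[:,:,::-1])
np.save("w1.npy",im); import pickle; pickle.dump(c,open("w1.pkl","wb"))
print(c["origin"],R.from_quat(c["rotation"]).as_matrix().round(2),readout.read_state()["position"])
for P in [(.531,.134,.1),(.55,.054,.1)]: print(proj(c,P))
```

```text
[0.51436518 0.17153935 0.40107697] [[ 0.98 -0.18 -0.06]
 [ 0.19  0.93  0.32]
 [ 0.   -0.33  0.94]] [0.52957332 0.08947691 0.25863902]
[332.34630323 132.0499445 ]
[334.82846917 209.98263238]
```

View pics/w1.png

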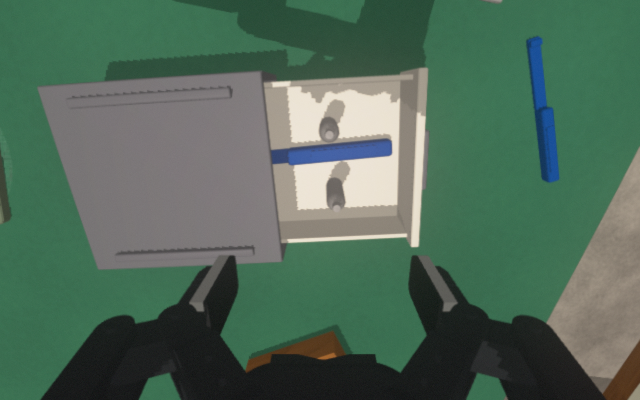

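The wrist view shows the tray: neck tops at about (330,134) for A and (336,208) for B, with the lever between them from (272,156) to (391,148). I'll make one enlarged crop for finer readings.

Run:
```python
from h import *
im=np.load("w1.npy")[:,:,::-1]; a=cv2.resize(im[100:220,265:425],None,fx=5,fy=5,interpolation=cv2.INTER_CUBIC)
cv2.imwrite("pics/w1c.png",a[:600])
hsv=cv2.cvtColor(im,cv2.COLOR_BGR2HSV); m=cv2.inRange(hsv,(100,120,40),(125,255,255)); m[:,430:]=0;m[:120]=0
ys,xs=np.nonzero(m[:, :]); print(xs.min(),xs.max(),ys.min(),ys.max())
print(cv2.minAreaRect(np.c_[xs,ys].astype(np.float32)))
```

```text
272 390 141 164
((331.4049072265625, 153.0431365966797), (15.009832382202148, 118.6881332397461), 84.90788269042969)
```

View pics/w1c.png

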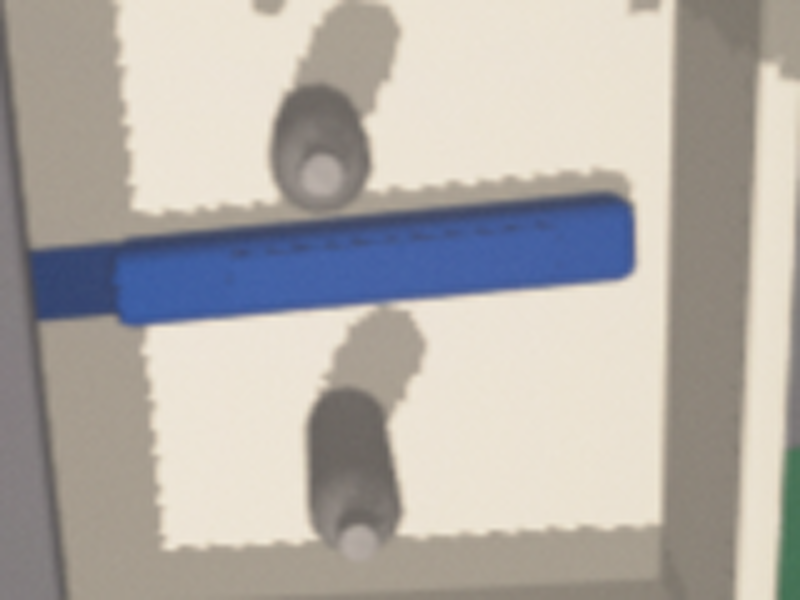

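The crop shows the neck tops at full-image pixels (329.2,134.4) for A and (336.8,208.0) for B. The lever handle spans (289,164) to (391.5,155.3) along its near edge.

Run:
```python
from h import *
import pickle; c=pickle.load(open("w1.pkl","rb")); t=eyes.calibration("top"); s=eyes.calibration("side")
for n,p,q in [("A",(329,134.3),(278,182)),("B",(336.6,207.9),(298,195))]:
    print(n,plane(c,p,.1).round(4),*tri((c,p),(s,q)))
for n,p,z in [("e1",(290,164.6),.034),("e2",(391,155.3),.034),("h1",(391.4,139.5),.034),("roofB",(278,262),.096),("roofT",(263,72),.096)]: print(n,plane(c,p,z).round(4))
for P in ([.531,.135,.053],[.5515,.0545,.053]): print(tool(P))
print(yaw())
```

```text
A [0.5282 0.1312 0.1   ] [0.5295718  0.12994465 0.0931197 ] 0.0011008284349493234
B [0.5514 0.0567 0.1   ] [0.55232131 0.05333395 0.09104548] 0.00015128390665777096
e1 [0.4912 0.0769 0.034 ]
e2 [0.6107 0.1119 0.034 ]
h1 [0.6062 0.1306 0.034 ]
roofB [ 0.4993 -0.0232  0.096 ]
roofT [0.4565 0.1757 0.096 ]
[1.11152403 0.26098479 5.14028431]
[-0.96192861  0.37763155  5.14070226]
11.067259506277626
```

Call:
jog_arm(travel=[[-0.5,0.2,0.8],[-0.93,0.38,1.6],[-0.93,0.38,2.4],[-0.93,0.38,3.2],[-0.93,0.38,3.4],[-0.93,0.38,3.4],[-0.93,0.38,3.4]], twist=[0,0,0,0,0,0,0], jaw=[-0.2,-0.2,-0.2,-0.2,-0.2,-0.2,-0.2])

```text
clock: 2.07
position: [0.5514, 0.0569, 0.1233]
tool_rot: [0.635, 0.773, -0.001, -0.0]
ft_force: [0.1, 0.4, 0.8]
gripper_width: 0.602
```

Run:
```python
from h import *
import pickle
c=eyes.calibration("wrist"); im=eyes.snapshot("wrist"); 
np.save("w2.npy",im);pickle.dump(c,open("w2.pkl","wb"))
s=readout.read_state();print(s["position"],s["gripper_width"],proj(c,[.5515,.056,.1]),proj(c,s["position"]))
cv2.imwrite("pics/w2.png",im[:,:,::-1])
```

```text
[0.55266429 0.05665605 0.1247059 ] 0.600669500437464 [322.56105179 238.04760273] [324.90432444 258.89412518]
```

View pics/w2.png

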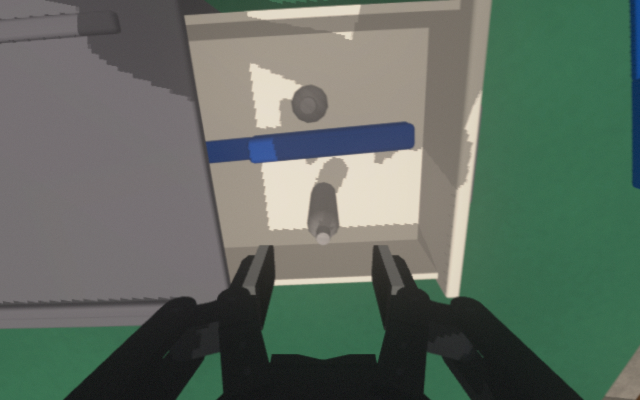

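The closer wrist view puts B's neck at (323,239), as predicted, and A's at (310,103). Next I descend and grip.

Call:
jog_arm(travel=[[-0.03,0,0.7],[-0.03,0,1.4],[-0.03,0,1.8],[-0.03,0,1.8],[-0.03,0,1.8],[-0.03,0,1.8],[-0.03,0,1.8],[-0.03,0,1.8]], twist=[0,0,0,0,0,0,0,0], jaw=[-0.2,-0.2,-0.2,-0.2,0.8,0.8,0.8,0.8], grip_force=40)

```text
clock: 2.78
position: [0.5554, 0.0554, 0.0556]
tool_rot: [0.635, 0.772, 0.002, 0.003]
ft_force: [-0.3, -0.4, 6.3]
gripper_width: 0.243
```

Run:
```python
from h import *
import pickle
c=pickle.load(open("w2.pkl","rb"))
print("B",plane(c,(323,239),.1),"A",plane(c,(310,103),.1)); s=readout.read_state();print(s["position"],s["gripper_width"],s["ft_force"])
```

```text
B [0.55188632 0.05541816 0.1       ] A [0.52987787 0.13191748 0.1       ]
[0.5554438  0.0554263  0.05557055] 0.24325678713014096 [-0.29270841 -0.35713357  6.28264322]
```

Call:
jog_arm(travel=[[0,0,-0.8],[0,0,-1.6],[0,0,-2.4],[0,0,-3.1],[-0.8,-0.2,-3.1],[-1.7,-0.5,-3.1],[-2.6,-0.8,-3.1],[-3.5,-1.1,-3.1]], twist=[0,0,0,0,1,2,3,4], jaw=[0.8,0.8,0.8,0.8,0.8,0.8,0.8,0.8])

```text
clock: 3.45
position: [0.5386, -0.0916, 0.181]
tool_rot: [0.76, 0.649, 0.003, 0.004]
ft_force: [0.7, -0.1, -0.9]
gripper_width: 0.241
```

Run:
```python
from h import *
s=readout.read_state(); print(tool([.5155,-.3035,.17]), yaw(), s["gripper_width"])
```

```text
[-5.32184398  0.25754656  0.27800804] -9.017407138833486 0.24117224774751153
```

Call:
jog_arm(travel=[[-0.8,0,0.05],[-1.6,0.1,0.1],[-2.4,0.1,0.1],[-3.2,0.2,0.2],[-4.0,0.2,0.2],[-4.8,0.26,0.3],[-5.3,0.26,0.3],[-5.32,0.26,0.3]], twist=[1.2,2.4,3.6,4.8,6,7.2,8.4,9.3], jaw=[0.8,0.8,0.8,0.8,0.8,0.8,0.8,0.8])

```text
clock: 4.12
position: [0.5149, -0.3082, 0.1699]
tool_rot: [0.956, 0.292, 0.004, 0.004]
ft_force: [-0.5, 0.7, -0.5]
gripper_width: 0.24
```

Run:
```python
from h import *
import pickle
c=eyes.calibration("wrist"); im=eyes.snapshot("wrist"); 
np.save("w3.npy",im);pickle.dump(c,open("w3.pkl","wb"))
s=readout.read_state();print(s["position"],s["gripper_width"],yaw(),proj(c,[.5155,-.3035,.045]),proj(c,s["position"]), proj(c,s["position"]+[0,0,.047]))
cv2.imwrite("pics/w3.png",im[:,:,::-1])
```

```text
[ 0.51520361 -0.30631229  0.16980819] 0.2419419267380775 -56.0891902901137 [317.56762692 184.1612608 ] [320.17767104 255.06264312] [320.40131335 316.69097288]
```

View pics/w3.png

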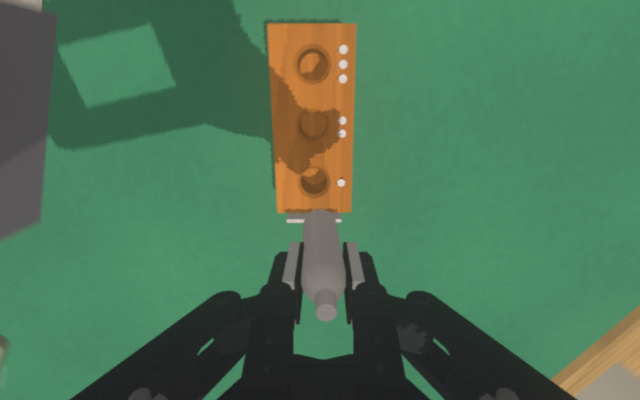

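The wrist view shows hole one at about (314.5,181), hole two (313.5,124) and hole three (313,64), with one stud at (341,183). The held cartridge runs from its foot at (320,212) to its neck top at (326,313). I'll enlarge it for precision.

Run:
```python
from h import *
im=np.load("w3.npy")[:,:,::-1]
a=cv2.resize(im[90:240,265:365],None,fx=4,fy=4,interpolation=cv2.INTER_CUBIC)
b=cv2.resize(im[190:340,275:375],None,fx=4,fy=4,interpolation=cv2.INTER_CUBIC)
a=cv2.convertScaleAbs(a,alpha=1.5,beta=10)
cv2.imwrite("pics/w3c.png",np.hstack([a,b]))
```

```text
(no output)
```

View pics/w3c.png

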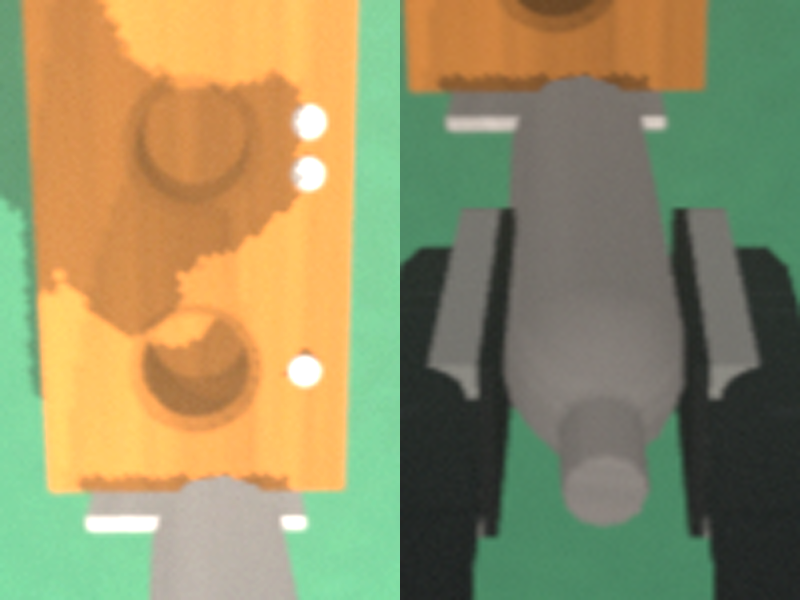

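Run:
```python
from h import *
import pickle; c=pickle.load(open("w3.pkl","rb")); s=readout.read_state(); p=s["position"]; Rm=R.from_quat(s["tool_rot"]).as_matrix()
print(p); print("tool z",Rm[:,2])
for n,q in (("h1",(313.5,181.2)),("h2",(312.7,124.1))): print(n,plane(c,q,.045))
print("neck",plane(c,(325.9,312.1),p[2]+.0444), "at tcp z mid", [plane(c,q,z) for q,z in (((320.5,227),p[2]-.02),)])
ax=[(h,proj(c,p+[0,0,h])) for h in (-.0436,0,.0244,.0444)]; print(ax)
print("rim",proj(c,p+[0,0,-.0436]+Rm@[-.011,0,0]))
print(Rm)
```

```text
[ 0.51520361 -0.30631229  0.16980819]
tool z [ 0.01082399 -0.00314439 -0.99993648]
h1 [ 0.51578768 -0.29883737  0.045     ]
h2 [ 0.55820218 -0.27006622  0.045     ]
neck [ 0.5164086  -0.3081313   0.21420819] at tcp z mid [array([ 0.52126775, -0.30252874,  0.14980819])]
[(-0.0436, array([320.05943283, 221.85577594])), (0, array([320.17767104, 255.06264312])), (0.0244, array([320.27543403, 282.19001672])), (0.0444, array([320.3844854 , 312.10634838]))]
rim [320.10212965 236.65315858]
[[ 0.82985048  0.55788083  0.01082399]
 [ 0.557939   -0.82987601 -0.00314439]
 [ 0.00722837  0.0086485  -0.99993648]]
```

Call:
jog_arm(travel=[[-0.2,0,0.5],[-0.4,0,1.0],[-0.4,0,1.45],[-0.4,0,1.45],[-0.4,0,1.45],[-0.4,0,1.45]], twist=[0,0,0,0,0,0], jaw=[0.8,0.8,0.8,0.8,0.8,0.8])

```text
clock: 4.67
position: [0.5035, -0.3155, 0.1131]
tool_rot: [0.956, 0.292, 0.005, 0.004]
ft_force: [-0.2, 0.3, -0.2]
gripper_width: 0.244
```

```bash
cat > look.py <<'E'
from h import *
import sys,pickle
n=sys.argv[1]; x0,y0,x1,y1=map(int,sys.argv[2:6]); k=float(sys.argv[6])
s=readout.read_state(); c=eyes.calibration("wrist"); im=eyes.snapshot("wrist")
np.save(n+".npy",im); pickle.dump((s,c),open(n+".pkl","wb"))
print(s["position"],yaw(),s["ft_force"],s["gripper_width"],readout.read_state()["position"])
cv2.imwrite(f"pics/{n}.png",cv2.resize(im[y0:y1,x0:x1,::-1],None,fx=k,fy=k,interpolation=cv2.INTER_CUBIC))
E
python3 look.py w4 220 90 420 240 4
```

```text
[ 0.5035237  -0.31553824  0.11313064] -56.01847610322116 [-0.18328529  0.33322552 -0.2397499 ] 0.2442458722092807 [ 0.50386354 -0.3158286   0.11361621]
```

View pics/w4.png

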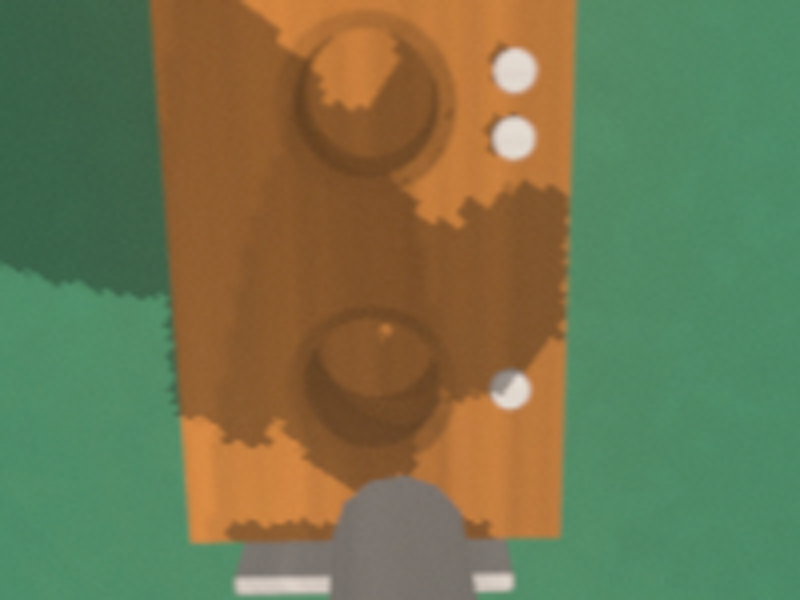

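The close view shows hole one centred at (312.7,183.9), hole two at (311.6,114.6), and the apex of the foot rim at (319.6,208.6).

Run:
```python
from h import *
import pickle; s,c=pickle.load(open("w4.pkl","rb")); p=s["position"]; Rm=R.from_quat(s["tool_rot"]).as_matrix()
h1=plane(c,(312.7,183.9),.045); h2=plane(c,(311.6,114.6),.045); print(h1,h2,np.linalg.norm(h1-h2))
for f in (.041,.0436):
  foot=plane(c,(319.8,208.4),p[2]-f)-Rm@[.011,0,0]
  print("foot-tcp tool", (Rm.T@(foot-p))*1000, "foot->h1 tool mm",(Rm.T@(h1-foot))*1000)
print("h1-tcp",Rm.T@(h1-p)*1000)
print("alt h1",Rm.T@(np.array([.5155,-.3035,.045])-p)*1000)
```

```text
[ 0.51685529 -0.29862675  0.045     ] [ 0.55712077 -0.27122033  0.045     ] 0.048707495507817736
foot-tcp tool [ 0.69528731 -1.93450685 41.07576512] foot->h1 tool mm [19.27127164 -5.36607911 27.14118064]
foot-tcp tool [-0.33558416 -1.96273791 43.66750864] foot->h1 tool mm [20.3021431  -5.33784805 24.54943712]
h1-tcp [19.96655895 -7.30058596 68.21694576]
alt h1 [16.11853393 -4.01759315 68.22159981]
```

Call:
jog_arm(travel=[[0.25,-0.06,0],[0.5,-0.135,0],[0.5,-0.135,0.3],[0.5,-0.135,0.5],[0.5,-0.135,0.65],[0.5,-0.135,0.75],[0.5,-0.135,0.8],[0.5,-0.135,0.8]], twist=[0,0,0,0,0,0,0,0], jaw=[0.8,0.8,0.8,0.8,0.8,0.8,0.8,0.8])

```text
clock: 5.38
position: [0.5164, -0.3003, 0.0801]
tool_rot: [0.956, 0.292, 0.004, 0.004]
ft_force: [-0.8, -2.7, -2.3]
gripper_width: 0.238
```

Run:
```python
from h import *
s=readout.read_state();p=s["position"];print(p,s["ft_force"],s["torque"])
import pickle; s0,c=pickle.load(open("w4.pkl","rb")); Rm=R.from_quat(s0["tool_rot"]).as_matrix(); print(Rm.T@(p-s0["position"])/.04)
```

```text
[ 0.51637281 -0.30032712  0.08008965] [-0.78896318 -2.67532132 -2.3084171 ] [-0.36826803  0.51540777  0.01550922]
[ 0.47236353 -0.14460435  0.82829801]
```

Call:
jog_arm(travel=[[-0.02,0.02,0.15],[-0.02,0.02,0.3],[-0.02,0.02,0.45],[-0.02,0.02,0.6],[-0.02,0.02,0.66],[-0.02,0.02,0.66]], twist=[0,0,0,0,0,0], jaw=[0.8,0.8,0.8,0.8,0.8,0.8])

```text
clock: 5.88
position: [0.5159, -0.3008, 0.0534]
tool_rot: [0.956, 0.292, 0.004, 0.002]
ft_force: [-4.7, 1.8, 4.0]
gripper_width: 0.241
```

Call:
jog_arm(travel=[[0,0,0],[0,0,0],[0,0,0],[0,0,-0.5],[0,0,-1.4],[0,0,-2.3],[0,0,-3.0],[0,0,-3.2]], twist=[0,0,0,0,0,0,0,0], jaw=[0.0,-0.2,-0.2,-0.2,-0.2,-0.2,-0.2,-0.2])

```text
clock: 6.55
position: [0.5182, -0.3029, 0.1879]
tool_rot: [0.956, 0.292, 0.007, 0.007]
ft_force: [0.9, -1.0, 0.4]
gripper_width: 0.6
```

```bash
python3 - <<'E'
from h import *
print(tool([.531,.132,.17]),yaw())
E
python3 look.py w5 220 90 420 240 4
```

```text
[ 6.3381093  -8.84345393  0.34884547] -56.02470155937929
[ 0.51818773 -0.30287233  0.18794169] -56.023466594064985 [ 0.85981681 -0.98664787  0.41036007] 0.600460165884035 [ 0.51795497 -0.30271818  0.18736625]
```

View pics/w5.png

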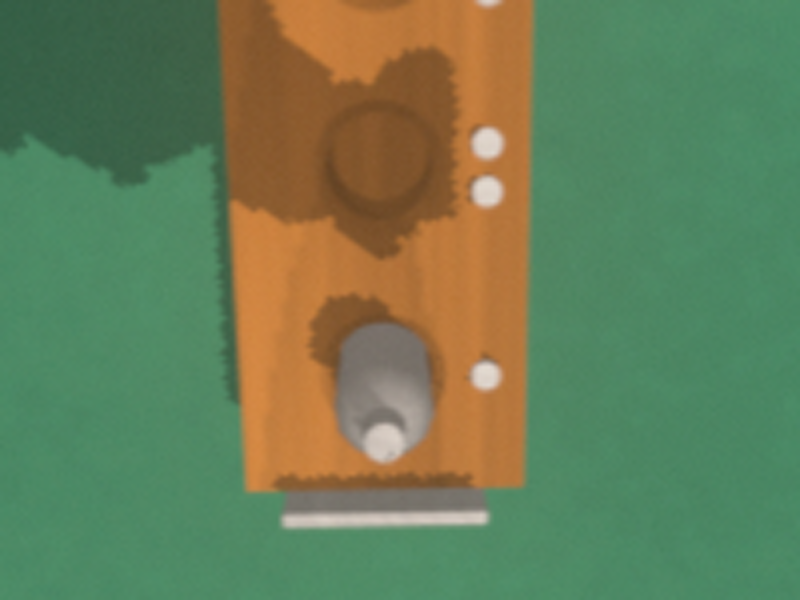

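Cartridge stands in hole one (neck top at full-image (315.6,200)). Now the second one.

Call:
jog_arm(travel=[[0.55,-0.75,0],[1.1,-1.5,0],[1.65,-2.3,0],[2.2,-3.05,0],[2.75,-3.8,0],[3.3,-4.6,0],[3.85,-5.4,0],[4.4,-6.1,0]], twist=[-1.2,-2.4,-3.6,-4.8,-6.0,-7.2,-8.4,-9.6], jaw=[-0.2,-0.2,-0.2,-0.2,-0.2,-0.2,-0.2,-0.2])

```text
clock: 7.27
position: [0.5259, 0.0004, 0.1825]
tool_rot: [0.753, 0.658, 0.003, 0.008]
ft_force: [0.7, 0.3, -1.2]
gripper_width: 0.599
```

Run:
```python
from h import *
print(tool([.531,.132,.14]),yaw())
```

```text
[ 3.28404338 -0.33095296  1.03798709] -7.710208131684809
```

Call:
jog_arm(travel=[[0.8,-0.1,0.2],[1.6,-0.2,0.5],[2.4,-0.3,0.8],[3.2,-0.35,1.0],[3.28,-0.35,1.0],[3.28,-0.35,1.0],[3.28,-0.35,1.0]], twist=[-1,-2,-3,-3.75,-3.75,-3.75,-3.75], jaw=[-0.2,-0.2,-0.2,-0.2,-0.2,-0.2,-0.2])

```text
clock: 7.85
position: [0.5295, 0.1318, 0.1402]
tool_rot: [0.636, 0.772, 0.0, 0.008]
ft_force: [-0.2, -0.6, -0.8]
gripper_width: 0.599
```

```bash
python3 look.py w6 220 120 420 270 4
python3 - <<'E'
from h import *
print(tool([.5305,.132,.054]),yaw()); import pickle; s,c=pickle.load(open("w6.pkl","rb")); print(proj(c,[.530,.132,.1]))
E
```

```text
[0.52951058 0.13176288 0.14019902] 10.990264656513151 [-0.24755584 -0.55258147 -0.84712987] 0.5986606086415176 [0.52998426 0.13118975 0.14080391]
[ 0.04185362 -0.00857968  2.16981011] 10.990264656513151
[322.73600403 224.19831676]
```

View pics/w6.png

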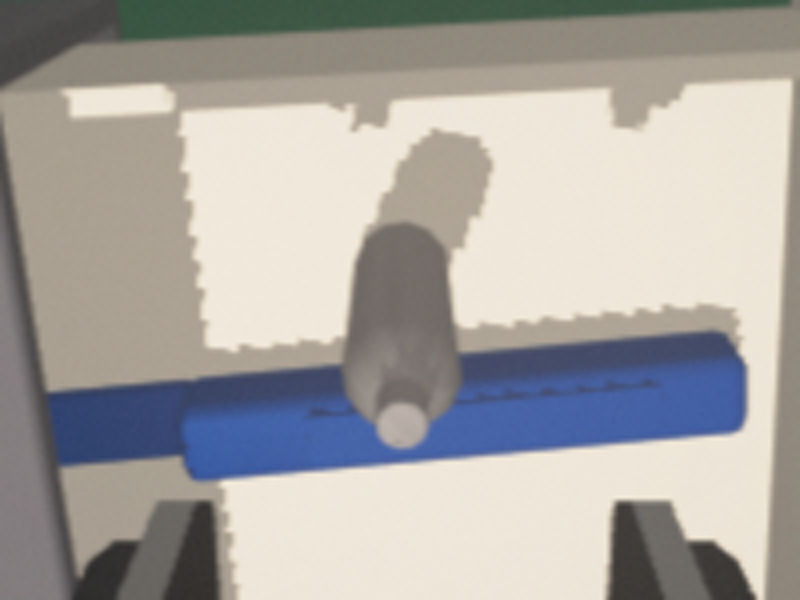

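A's neck is at full-image (320.4,226), about 1.5 mm from the prediction. The lever handle end is at about (405,218).

Call:
jog_arm(travel=[[0.02,-0.04,0.7],[0.02,-0.04,1.4],[0.02,-0.04,2.1],[0.02,-0.04,2.18],[0.02,-0.04,2.18],[0.02,-0.04,2.18],[0.02,-0.04,2.18],[0.02,-0.04,2.18]], twist=[0,0,0,0,0,0,0,0], jaw=[-0.2,-0.2,-0.2,-0.2,0.8,0.8,0.8,0.8])

```text
clock: 8.57
position: [0.5314, 0.1308, 0.0558]
tool_rot: [0.636, 0.771, 0.002, 0.01]
ft_force: [0.9, -1.0, -0.8]
gripper_width: 0.235
```

Call:
jog_arm(travel=[[0,0,-0.8],[0,0,-1.6],[0,0,-2.4],[0,0,-3.1],[-0.8,-0.15,-3.1],[-1.7,-0.3,-3.1],[-2.6,-0.5,-3.1],[-3.5,-0.7,-3.1]], twist=[0,0,0,0,1,2,3,4], jaw=[0.8,0.8,0.8,0.8,0.8,0.8,0.8,0.8])

```text
clock: 9.23
position: [0.5289, -0.0121, 0.1831]
tool_rot: [0.761, 0.648, 0.005, 0.011]
ft_force: [0.4, 0.6, 0.1]
gripper_width: 0.235
```

Run:
```python
from h import *
s=readout.read_state(); print(tool([.557,-.2725,.17]), yaw(), s["gripper_width"])
import pickle; s,c=pickle.load(open("w6.pkl","rb")); 
for q in ((270,239),(405,227.5),(403.5,205)): print(plane(c,q,.034))
```

```text
[-6.31159459  1.72570614  0.40271796] -9.198681800137951 0.2353404092675257
[0.49230196 0.07787296 0.034     ]
[0.61052075 0.1120222  0.034     ]
[0.60302253 0.13290674 0.034     ]
```

Call:
jog_arm(travel=[[-0.85,0.2,0],[-1.7,0.45,0.1],[-2.6,0.7,0.2],[-3.5,0.95,0.3],[-4.4,1.2,0.4],[-5.3,1.45,0.4],[-6.1,1.7,0.4],[-6.31,1.73,0.4]], twist=[1.2,2.4,3.6,4.8,6,7.2,8.4,9.3], jaw=[0.8,0.8,0.8,0.8,0.8,0.8,0.8,0.8])

```text
clock: 9.9
position: [0.5581, -0.2785, 0.1721]
tool_rot: [0.957, 0.291, 0.01, 0.011]
ft_force: [0.4, 0.4, -0.3]
gripper_width: 0.241
```

Run:
```python
from h import *
s=readout.read_state(); print(tool([.557,-.2725,.113]), yaw(), R.from_quat(s["tool_rot"]).as_matrix()[:,2])
```

```text
[ 0.04085886 -0.17973392  1.47425199] -56.21906527096548 [ 0.025414   -0.01434767 -0.99957405]
```

Call:
jog_arm(travel=[[-0.2,-0.1,0.5],[-0.36,-0.18,1.0],[-0.36,-0.18,1.47],[-0.36,-0.18,1.47],[-0.36,-0.18,1.47],[-0.36,-0.18,1.47]], twist=[0,0,0,0,0,0], jaw=[0.8,0.8,0.8,0.8,0.8,0.8])

```text
clock: 10.4
position: [0.5448, -0.2819, 0.1149]
tool_rot: [0.957, 0.291, 0.011, 0.012]
ft_force: [0.7, 0.3, -0.1]
gripper_width: 0.241
```

```bash
python3 look.py w7 220 110 420 260 4
```

```text
[ 0.54480872 -0.28190944  0.11485787] -56.19382093839433 [ 0.65590581  0.31466392 -0.07435512] 0.24103384553019178 [ 0.5451693  -0.28208407  0.11529603]
```

View pics/w7.png

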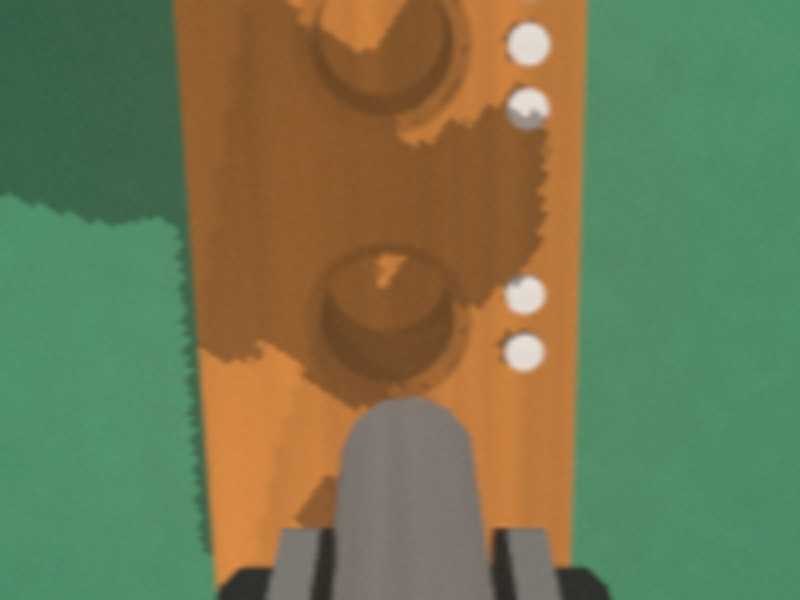

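Hole two (two studs) is centred at (316.5,188.4), and the apex of the foot rim is at (321.4,208.6).

Run:
```python
from h import *
import pickle
def f(n,h,a):
  s,c=pickle.load(open(n,"rb")); p=s["position"]; Rm=R.from_quat(s["tool_rot"]).as_matrix()
  h=plane(c,h,.045); foot=plane(c,a,p[2]-.0437)-Rm@[.011,0,0]
  d=h-foot; print(n,h,"yaw-frame mm",(Rm.T@d)*1000, (Rm.T@(d-[0,0,d[2]]))*1000)
f("w4.pkl",(312.7,183.9),(319.6,208.4)); f("w7.pkl",(316.5,188.4),(321.4,208.6))
p=readout.read_state()["position"]; print("nominal tool", tool([.5572,-.2726,p[2]])*40)
```

```text
w4.pkl [ 0.51685529 -0.29862675  0.045     ] yaw-frame mm [20.34119096 -5.2051891  24.45116093] [20.53446108 -4.94414892  0.11002264]
w7.pkl [ 0.55747394 -0.27032766  0.045     ] yaw-frame mm [16.52043403 -3.70007912 26.14322995] [16.89093546 -2.949151    0.15559381]
nominal tool [15.27228766 -1.18631318  0.18789244]
```

Call:
jog_arm(travel=[[0.2,-0.05,0],[0.38,-0.085,0],[0.38,-0.085,0.3],[0.38,-0.085,0.5],[0.38,-0.085,0.65],[0.38,-0.09,0.75],[0.38,-0.09,0.83],[0.38,-0.09,0.83]], twist=[0,0,0,0,0,0,0,0], jaw=[0.8,0.8,0.8,0.8,0.8,0.8,0.8,0.8])

```text
clock: 11.12
position: [0.5557, -0.2709, 0.0807]
tool_rot: [0.957, 0.291, 0.01, 0.011]
ft_force: [-0.8, 0.1, -1.2]
gripper_width: 0.239
```

Call:
jog_arm(travel=[[0,0,0.15],[0,0,0.3],[0,-0.01,0.45],[0,-0.015,0.6],[0,-0.015,0.67],[0,-0.015,0.68]], twist=[0,0,0,0,0,0], jaw=[0.8,0.8,0.8,0.8,0.8,0.8])

```text
clock: 11.62
position: [0.556, -0.2706, 0.0536]
tool_rot: [0.957, 0.291, 0.01, 0.011]
ft_force: [-3.1, 0.9, 5.5]
gripper_width: 0.245
```

Bottomed out at the same height as the first one. Releasing.

Call:
jog_arm(travel=[[0,0,0],[0,0,0],[0,0,0],[0,0,-0.5],[0,0,-1.4],[0,0,-2.3],[0,0,-3.0],[0,0,-3.2]], twist=[0,0,0,0,0,0,0,0], jaw=[0.0,-0.2,-0.2,-0.2,-0.2,-0.2,-0.2,-0.2])

```text
clock: 12.28
position: [0.5559, -0.2707, 0.1881]
tool_rot: [0.957, 0.291, 0.014, 0.015]
ft_force: [0.3, -0.8, 0.7]
gripper_width: 0.595
```

```bash
python3 look.py w8 220 90 420 240 4
python3 - <<'E'
from h import *
# neck check without viewing: both necks from wrist frame vs predicted
import pickle; s,c=pickle.load(open("w8.pkl","rb")); im=np.load("w8.npy")
hsv=cv2.cvtColor(im,cv2.COLOR_RGB2HSV); m=cv2.inRange(hsv,(0,0,60),(179,60,255))
m[:, :270]=0; m[:,370:]=0; m[260:]=0
n,l,st,ce=cv2.connectedComponentsWithStats(m)
for i in range(1,n):
  if st[i,4]>40: print(st[i],ce[i].round(1))
for P in ([.5158,-.3005,.098],[.556,-.2706,.098]): print(proj(c,P))
d=np.array([.1182,.0341]); u=d/np.linalg.norm(d); n_=np.array([-u[1],u[0]]); print(np.degrees(np.arctan2(u[1],u[0])))
e=np.array([.610,.1119]); print("handle end mid",e+n_*.01,"grip",e+n_*.01-u*.055)
g=e+n_*.01-u*.055
print(tool([*g,.14]),yaw(),readout.read_state()["joint_positions"])
E
```

```text
[ 0.55592476 -0.27065408  0.18813496] -56.203810189452 [ 0.33630067 -0.81133609  0.68728685] 0.5949707258352963 [ 0.55570287 -0.27055893  0.18756536]
[340 116   8   8  46] [343.6 119.3]
[340 128   8   8  41] [343.7 131.6]
[340 140   8   8  43] [343.6 143.4]
[307 171  23  35 638] [317.9 187.7]
[296 219  48  41 841] [319.7 240.7]
[321.87270989 255.63891283]
[318.73532625 201.18817967]
16.09253748553178
handle end mid [0.6072281  0.12150815] grip [0.55438327 0.10626273]
[ 5.19625385 -7.88501084  0.99362006] -56.203810189452 [-0.59422572  0.30736257  1.50972329  0.00243985  1.28436192  0.38575931]
```

Call:
jog_arm(travel=[[0.5,-0.8,0],[1.05,-1.6,0],[1.6,-2.4,0],[2.1,-3.2,0],[2.6,-4.0,0],[3.15,-4.8,0],[3.7,-5.6,0],[4.2,-6.4,0]], twist=[0.5,1.0,1.5,2.0,2.5,3.0,3.57,3.57], jaw=[-0.2,-0.2,-0.2,-0.2,-0.2,-0.2,-0.2,-0.2])

```text
clock: 13.0
position: [0.5516, 0.0376, 0.179]
tool_rot: [0.99, 0.138, 0.014, 0.012]
ft_force: [1.1, -0.1, -0.1]
gripper_width: 0.599
```

Run:
```python
from h import *
print(tool([.5544,.1063,.12]),yaw())
```

```text
[ 0.50020304 -1.6724838   1.4417876 ] -74.15545101866384
```

Call:
jog_arm(travel=[[0.25,-0.8,0.4],[0.5,-1.67,0.9],[0.5,-1.67,1.4],[0.5,-1.67,1.44],[0.5,-1.67,1.44],[0.5,-1.67,1.44]], twist=[0,0,0,0,0,0], jaw=[-0.2,-0.2,-0.2,-0.2,-0.2,-0.2])

```text
clock: 13.5
position: [0.5543, 0.1054, 0.1197]
tool_rot: [0.99, 0.137, 0.014, 0.012]
ft_force: [-0.3, -0.3, 0.3]
gripper_width: 0.6
```

Run:
```python
from h import *
s=readout.read_state(); c=eyes.calibration("wrist"); im=eyes.snapshot("wrist"); np.save("w9.npy",im)
hsv=cv2.cvtColor(im,cv2.COLOR_RGB2HSV); m=cv2.inRange(hsv,(100,120,40),(125,255,255))
n,l,st,ce=cv2.connectedComponentsWithStats(m)
for i in range(1,n):
  if st[i,4]>200:
    ys,xs=np.nonzero(l==i); print(st[i])
    for y in range(st[i,1],st[i,1]+st[i,3],12):
      q=xs[ys==y]; print(y,q.min(),q.max(),plane(c,((q.min()+q.max())/2,y),.034).round(4))
print(s["position"],yaw(),tool([.5544,.1063,.017]),R.from_quat(s["tool_rot"]).as_matrix()[:,2])
e=np.array([.6072,.1215,.034]);print(proj(c,e))
```

```text
[310 131  23  29 461]
131 316 329 [0.6102 0.119  0.034 ]
143 310 332 [0.6013 0.1177 0.034 ]
155 310 310 [0.5903 0.1233 0.034 ]
[ 311  191   23  145 2636]
191 332 332 [0.5672 0.0991 0.034 ]
203 312 332 [0.5554 0.104  0.034 ]
215 312 332 [0.5455 0.1012 0.034 ]
227 312 332 [0.5353 0.0984 0.034 ]
239 312 332 [0.5248 0.0954 0.034 ]
251 313 332 [0.5142 0.092  0.034 ]
263 313 332 [0.5031 0.0889 0.034 ]
275 313 332 [0.4918 0.0856 0.034 ]
287 315 330 [0.4801 0.0823 0.034 ]
299 315 331 [0.4681 0.0785 0.034 ]
311 315 331 [0.4557 0.075  0.034 ]
323 315 331 [0.4429 0.0714 0.034 ]
335 317 330 [0.4297 0.0672 0.034 ]
[0.55429646 0.10541521 0.11965677] -74.24358143055024 [-0.07749347 -0.10520612  2.58863785] [ 0.03073717 -0.02034384 -0.99932045]
[318.25662152 134.00736434]
```

Call:
jog_arm(travel=[[-0.07,-0.08,0.8],[-0.07,-0.08,1.6],[-0.07,-0.08,2.3],[-0.07,-0.08,2.55],[-0.07,-0.08,2.58],[-0.07,-0.08,2.58]], twist=[0,0,0,0,0,0], jaw=[-0.2,-0.2,-0.2,-0.2,-0.2,-0.2])

```text
clock: 14.05
position: [0.5559, 0.1047, 0.0182]
tool_rot: [0.99, 0.137, 0.015, 0.012]
ft_force: [1.2, 0.3, -0.2]
gripper_width: 0.598
```

Call:
jog_arm(travel=[[0,0,0],[0,0,0],[0,0,0],[0,0,0],[0,0,0]], twist=[0,0,0,0,0], jaw=[0.8,0.8,0.8,0.8,0.8], grip_force=25)

```text
clock: 14.47
position: [0.5582, 0.1047, 0.0208]
tool_rot: [0.99, 0.137, 0.018, 0.013]
ft_force: [0.0, -0.7, 6.2]
gripper_width: 0.226
```

Call:
jog_arm(travel=[[0,0,-0.4],[0,0,-0.9],[0,0,-1.4],[0.03,0,-1.6],[0.05,0,-1.8],[0.06,0,-2.0],[0.07,0,-2.2],[0.07,0,-2.2]], twist=[0,0,0,0,0,0,0,0], jaw=[0.8,0.8,0.8,0.8,0.8,0.8,0.8,0.8])

```text
clock: 15.13
position: [0.5577, 0.1075, 0.1095]
tool_rot: [0.99, 0.137, 0.018, 0.013]
ft_force: [0.6, 0.8, -3.3]
gripper_width: 0.225
```

```bash
cat > lev.py <<'E'
from h import *
import sys
def lev():
    out=[]
    for n in ("side","top"):
        c=eyes.calibration(n); im=eyes.snapshot(n); cv2.imwrite(f"pics/{sys.argv[1]}_{n}.png",im[:,:,::-1])
        hsv=cv2.cvtColor(im,cv2.COLOR_RGB2HSV); m=cv2.inRange(hsv,(100,110,30),(130,255,255))
        k,l,st,ce=cv2.connectedComponentsWithStats(m)
        for i in range(1,k):
            if st[i,4]>25:
                q=np.argwhere(l==i)[:,::-1].astype(np.float32); v=cv2.fitLine(q,2,0,.01,.01).ravel()
                t=(q-v[2:])@v[:2]; print(n,st[i,4],(v[2:]+t.min()*v[:2]).round(1),(v[2:]+t.max()*v[:2]).round(1))
s=readout.read_state(); print(s["position"],s["ft_force"],s["torque"],s["gripper_width"]); lev()
E
python3 lev.py l1
```

```text
[0.55768104 0.1074766  0.10946626] [ 0.60058565  0.7894646  -3.28211857] [ 0.10337888 -0.0540224   0.09358827] 0.22485424633326187
side 82 [297.2 175.3] [306.9 164.8]
side 304 [321.9 164.2] [374.1 178.6]
side 262 [268.3 196.4] [291.1 175.3]
top 426 [241.  137.1] [300.7 104.2]
```

Call:
jog_arm(travel=[[0.0,0,-0.2],[0.01,0,-0.4],[0.02,0,-0.6],[0.02,0,-0.8],[0.03,0,-1.0],[0.03,0,-1.0]], twist=[0,0,0,0,0,0], jaw=[0.8,0.8,0.8,0.8,0.8,0.8])

```text
clock: 15.73
position: [0.5591, 0.1088, 0.1516]
tool_rot: [0.99, 0.137, 0.021, 0.013]
ft_force: [0.9, 0.3, -1.2]
gripper_width: 0.23
```

```bash
cat >> lev.py <<'E'
def vert(c,p):  # ray onto vertical plane through lever axis (16.1 deg, through TCP)
    o,v=ray(c,p); nn=np.array([-np.sin(np.radians(16.1)),np.cos(np.radians(16.1)),0]); return o+v*((s["position"]-o)@nn)/(v@nn)
c=eyes.calibration("side")
for a in sys.argv[2:]:
    print(a,vert(c,tuple(map(float,a.split(",")))).round(4))
E
python3 lev.py l2 297,175.3 307,164.8 268.3,196.4
```

```text
[0.5591109  0.10879947 0.1515943 ] [ 0.87275288  0.30028497 -1.2135726 ] [ 0.16953194 -0.33355139  0.06538546] 0.2296654125036748
side 65 [297.2 160.5] [307.  146.7]
side 345 [268.9 196.9] [291.3 160.4]
side 303 [322.  164.2] [374.1 178.6]
top 428 [241.1 137.1] [300.6 104.1]
297,175.3 [0.5808 0.1151 0.1071]
307,164.8 [0.6169 0.1255 0.1237]
268.3,196.4 [0.4835 0.087  0.0893]
```

View pics/l2_side.png

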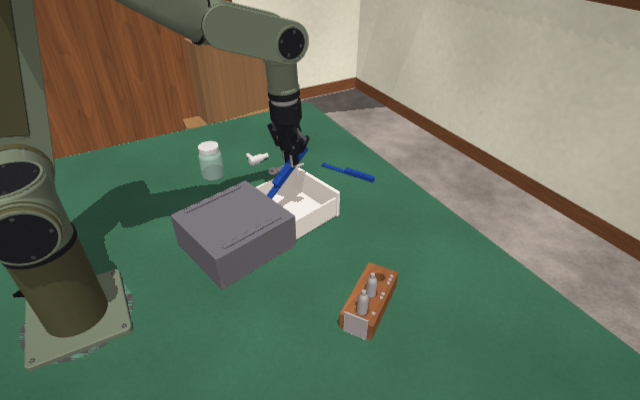

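The side view shows both cartridges standing in holes one and two at (363,301) and (372,285). The lever is gripped and tilted about 30°, from (269,197) to (307,147). Now tighten the grip and draw it out diagonally.

Call:
jog_arm(travel=[[0,0,0],[0,0,0],[0.4,0,-0.18],[0.9,0,-0.42],[1.4,0,-0.67],[1.9,0,-0.92],[2.4,0,-1.2],[2.8,0,-1.5]], twist=[0,0,0,0,0,0,0,0], jaw=[0.8,0.8,0.8,0.8,0.8,0.8,0.8,0.8], grip_force=60)

```text
clock: 16.5
position: [0.6642, 0.1404, 0.2138]
tool_rot: [0.99, 0.137, 0.019, 0.013]
ft_force: [0.6, -0.5, -0.6]
gripper_width: 0.216
```

```bash
python3 lev.py l3
```

```text
[0.66421081 0.14041827 0.21376498] [ 0.60555449 -0.47880235 -0.60604912] [ 0.01954191 -0.06144051  0.09527462] 0.216078531981109
side 64 [326.3 125.5] [334.4 113.2]
side 523 [282.  183.7] [321.6 125.5]
side 306 [322.  164.2] [374.1 178.7]
top 68 [291.6 110.4] [300.5 103.7]
top 51 [298.5 199.9] [301.2 216.1]
```

Call:
jog_arm(travel=[[0,0,-0.6],[0,0,-1.2],[0,0,-1.8],[0,0,-2.4],[0,0,-2.7],[0,0,-2.8],[0,0,-2.8],[0,0,-2.8]], twist=[0,0,0,0,0,0,0,0], jaw=[0.8,0.8,0.8,0.8,0.8,0.8,0.8,0.8])

```text
clock: 17.27
position: [0.6604, 0.1427, 0.3264]
tool_rot: [0.99, 0.137, 0.021, 0.013]
ft_force: [0.1, 0.4, -2.7]
gripper_width: 0.213
```

Call:
jog_arm(travel=[[0,0,0],[0,0,0],[0,0,0],[0,0,0],[0,0,0],[0,0,0]], twist=[0,0,0,0,0,0], jaw=[0.8,0.8,0.8,0.8,0.8,0.8])

```text
clock: 17.77
position: [0.6604, 0.1427, 0.3262]
tool_rot: [0.99, 0.137, 0.021, 0.013]
ft_force: [-0.1, -0.8, -0.6]
gripper_width: 0.215
```

```bash
python3 lev.py l4
python3 - <<'E'
from h import *
s=readout.read_state(); c=eyes.calibration("side"); im=cv2.imread("pics/l4_side.png")
hsv=cv2.cvtColor(im,cv2.COLOR_BGR2HSV); m=cv2.inRange(hsv,(100,110,30),(130,255,255))
nn=np.array([-np.sin(np.radians(16.1)),np.cos(np.radians(16.1)),0])
for q in np.argwhere(m)[:,::-1]:
    pass
k,l,st,ce=cv2.connectedComponentsWithStats(m)
for i in range(1,k):
    if st[i,4]>25:
        q=np.argwhere(l==i)[:,::-1]
        for p in (q[q[:,0].argmin()],q[q[:,0].argmax()],q[q[:,1].argmax()]):
            o,v=ray(c,p); print(i,p,(o+v*((s["position"]-o)@nn)/(v@nn)).round(3))
print(np.abs(s["dq"]).max())
E
```

```text
[0.66040429 0.14265235 0.32619324] [-0.14260682 -0.78767188 -0.57797715] [0.05174642 0.04834114 0.00112873] 0.21543321010548866
side 79 [325.9  83.4] [333.6  69.8]
side 603 [278.  145.7] [320.9  83.7]
side 306 [322.  164.2] [374.1 178.7]
top 112 [286.  112.2] [300.7 104.3]
top 96 [292.9 195. ] [297.  218.2]
1 [326  75] [0.687 0.15  0.351]
1 [335  71] [0.718 0.159 0.353]
1 [327  84] [0.691 0.151 0.327]
2 [275 141] [0.518 0.102 0.234]
2 [323  89] [0.677 0.147 0.318]
2 [279 146] [0.529 0.105 0.215]
3 [322 164] [0.676 0.147 0.097]
3 [374 176] [ 0.921  0.218 -0.063]
3 [372 182] [ 0.914  0.216 -0.083]
0.0023995562830070477
```

```bash
python3 -c "
from bench import r; print(r.hand_in())"
```

```text
the job is handed in; nothing more can be done
None
```

I put one cartridge in hole one, then the other in hole two. I then gripped the lever, tilted it about 30° by easing it up against the roof edge, and drew it out diagonally. I handed in at about 18 s on the clock; `hand_in` gave no verdict.

**Cartridges:** Both bottomed out at a TCP height of about 0.0535 m, which puts the foot near 10 mm above the board, i.e. at the hole floor. The side view taken during the lever tilt showed both standing in their holes.

**Lever:**
- It is held at 60 N commanded grip, with the jaws about 18 mm apart.
- It is at rest, with joint speeds below 0.003 rad/s.
- The side camera puts its lowest point (blade end) at about 0.215 m and its handle end at about 0.35 m. The end-to-end length comes out at about 0.24 m, so it is the right lever.
- The force reading on the tool was below 1 N, so nothing else appeared to be touching it.

**Bystanders:** The jar, inflator head and valve wrench were never approached closely. I did not measure their positions again at the end.

**Disagreements:**
- The wrist camera placed the rack holes about 3–5 mm away from where the top and side cameras did. I settled this from close views of foot and hole together, plus the contact force for hole one. Both cartridges went in with only a few newtons of contact force.
- The tool drifted about 2–3° off vertical over the calls, with no visible effect.

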